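# Snug the press pot in the ratchet clamp

### The arm

A 6-joint arm with a two-finger parallel gripper is mounted at the origin on the work surface. World frame = base frame: x ahead of the robot, y to its left, z up, the work surface at z = 0. Lengths are in m, angles in degrees, forces in N, time in s.
With the tool pointing down it reaches from about 0.35 to 0.725 m from the base axis. Payload 6 kg.
Tool frame: the origin (TCP) lies on the centre line of the jaws, within the pads' length; the fingertips stand 17 mm ahead of it and the grasp point (between the pads) lies 2 mm behind it; z points along the fingers, y is the line along which they close (so a half turn about z gives the same grasp; the last joint's range is limited). The gripper opens to 85 mm and grips with 20 to 120 N. Pads are 22 mm wide; open, the fingers measure 114 mm over their backs; the gripper's body (76 mm by 85 mm) begins 54 mm behind the grasp point. The pads swing forward as they close: fully open they stand 13 mm farther back than shut.
Start: joints at [91.771, 2.303, 4.859, 0, -92.561, -19.12], TCP at [0.179, 0.573, 0.248] pointing down, gripper open.
Joint ranges: [-146.85, 146.85], [-73.84, 115.35], [-62.03, 85.46], [-188.31, 113.3], [-161.28, -10.13], [-171.36, 171.36]. Speed limits (degrees/s): [147.25, 147.25, 172.46, 180, 180, 180].

### API

Orientations are given as a 3x3 rotation matrix whose columns are the frame's x, y, z axes.
In Python, from workcell import env gives the robot as it stands.
- The arm moves only by the shell command python3 -m inch 'ROWS' [OPENING]. ROWS is text: rows parted by semicolons, each of 4 numbers parted by spaces: the shift along the tool's x, y, z in cm, then the turn about the tool's z in units of 6 degrees (1.0 is 6 degrees). In form: tx ty tz twist; .... A call has 1 to 20 rows; each row shifts and turns the commanded pose from where the row before left it, along the tool's axes as they then stand; what a row does not reach is not made up. A row lasts 1/10 s, in which the tool goes at most 50 mm and 8.59 degrees, less where a joint would pass 70% of its speed; a pose out of reach is approached as far as the arm can. A call is refused whole if a number of a shift passes 5 or a number of a turn 1, either way. A call with a gripper value outside its range is refused whole. OPENING is the opening, from 0 (shut) to 1 (fully open), set as the call begins (- or left out, the last holds). The fingers move at their own pace and stop on an object; the grip force is fixed at half the most. Time passes only in rows, so rows that do not move let the fingers close. It gives the time, the measured TCP pose, the force, the opening and the grip force at its end, in the units of the state.
- env.get_state(): the state, without advancing time (a new reading comes with each control period).
- env.read_camera(name): name is "side" or "top" or "wrist"; returns the picture (420x560x3 uint8, blue, green, red); there is no depth.
- env.get_calibration(name): a dict with "intrinsics" (3x3 intrinsics, pixels), "position" and "attitude" of the camera in the world; the wrist camera has in their place "T_tool_cam" (4x4, takes a point from camera to tool coordinates, whose origin is the TCP and whose axes are the flange's). Camera axes: x right, y down, z forward; pixel columns grow to the right and rows downward; lengths in m; the calibration is good to about 2 mm. A picture is of the moment at which its call begins: read the wrist's pose just before it. get_calibration takes no time and is no camera call.
- env.finish_job(): hands the job in; it is judged then, once.
Trained networks look in the newest picture that a camera, given by its name, has taken for a name from the list of things; names that differ only in an ending like _2 or _b are one class to them, and where a whole thing is asked for, a point or a joint stands for the part that bears it (a point fixed in the world has none). Each returns a list of dicts, best first, with "confidence" (0 to 1); they miss things now and then, are a little off and sometimes report something else, mostly with a low value. They report only what shows in the picture. A call takes as long as a camera call.
- env.find_in(camera, name): "box" ([centre column, centre row, width, height] in pixels, round what is visible of it).
The state is a dict: "clock": time; "joint_positions": joint angles; "qvel": joint speeds; "effort": joint torques, N m; "tool_pos": TCP position; "tool_rot": TCP orientation; "wrist_force": force on the tool from outside, world axes, zero at the start; "torque": the same for the moment, N m; "width": finger opening in m; "grip_force": force on a finger pad.
Only numpy, scipy, OpenCV 4.12 (cv2) and the standard library are available. Lean on these libraries where they do the work, as an engineer would, in place of code of your own. Each camera call takes 0.05 s, during which the arm holds its last target. There are 200 camera calls.

### The job

Swing the clear trigger hood up and over until it rests open on its stop, then pump the red trigger so the ratchet walks the sprung jaw forward, presses the glass press pot into the V-shaped rest and brings the black pointer on the jaw into the green band, never into the red, or the glass may crack. Finish while holding: end with the trigger still squeezed and the pointer in the green. Move the jaw by its trigger only, keep the hand off jaw and pot, and leave the frother, jug and dripper where they stand.

Things in the scene. Friction and masses are not known exactly. Their poses are not given: they have to be found in the camera images.
- clamp: Bench clamp fixed to the table: wooden base board 130 x 365 x 12 mm, grey housing 108 x 104 mm with its top 54 mm above the table, a toothed bar along the board. Origin on the table top under the middle of the trigger housing; its x points away from the robot (square to the bar), its y runs along the bar from the trigger housing to the V-shaped rest, z up. All 'clamp' offsets below are in this frame, in mm.
- hood (a joint): Clear box-shaped hood (90 x 100 x 73 mm, 160 g, open below and at the hinge side) that covers trigger and fixed grip. 0 = shut, 1.75 rad = resting on its stop, tipped back over the hinge. The hinge is damped; below about 0.8 rad the hood falls shut, beyond that it sinks open by itself.
- hood_handle (a point): Middle of the hood's orange round handle bar (diameter 10 mm, 70 mm free length along clamp y), held 48 mm in front of the hood's front wall on the robot's side; shut it lies at clamp (-80, 0, 118). It can turn between the fingers while the hood swings; the path is an arc of radius 151 mm about hood_hinge.
- hood_hinge (a point): Hood hinge axis, at clamp (58, 0, 56), parallel to clamp y; opening carries the handle up and away from the robot.
- trigger_bar (a point): Middle of the red round cross bar on top of the T-shaped trigger, diameter 14 mm, 44 mm long along clamp x. At rest at clamp (0, -20, 104.5); a full squeeze carries it 16 mm towards clamp +y, towards the fixed grip. With the hood open it is free from above and on both sides; below it there is only its narrow stem down to the housing top.
- fixed_grip (a point): Middle of the black round cross bar of the fixed grip, diameter 14 mm, 44 mm long along clamp x, at clamp (0, 14, 105). Trigger and fixed grip together are 48 mm wide at rest and 32 mm when fully squeezed. The squeeze may be two-sided or a push on the trigger alone.
- trigger (a joint): Trigger angle; pivot 70 mm below its cross bar. 0 = released (it springs back), 0.23 = fully squeezed. Takes 5 to 20 N at the bar. Moving in, once the next ratchet tooth is caught (within 0.07 rad; 3 mm teeth), it advances the jaw 52 mm per rad (8 to 12 mm a full squeeze); on its return the jaw stays. To pump, release fully and squeeze again, smoothly: a snatched squeeze can skip.
- jaw (a joint): Travel in m of the blue jaw along clamp y. 0 = fully back, it starts between 0 and 0.015; the pot is seated and the spring pad begins to compress at about 0.042. It does not go back when the trigger is released.
- pad (a joint): Compression in m of the spring-loaded black rubber pad on the jaw, 0 = free; 600 N/m. The black pointer over the colour strip on top of the jaw shows it: white up to 0.005, green 0.005 to 0.013, red above.
- pad_face (a point): Middle of the rubber pad's front face (56 mm wide, 46 mm high), at clamp (0, 141, 60) with the jaw fully back.
- pot_center (a point): Glass press pot with steel lid, plunger knob and black handle: diameter 76 mm, 191 mm high with the knob, about 450 g, standing loose on the board between pad and rest. This point is on its axis, 60 mm above its underside (72 mm above the table).
- anvil_seat (a point): Where pot_center comes to lie when the pot is seated in the rest: clamp (0, 221, 72). The pot starts 4 to 14 mm short of it and slides there when the pad pushes it. The board is a polished runner there: it slides at 0.3 to 1 N, which the pad shows as 1 to 2 mm.
- anvil: The fixed V-shaped rubber-faced rest (73 mm high) at the far end of the board, open towards the jaw. Its origin is that of the clamp.
- pot: The same press pot; origin at the centre of its underside, z up along its axis.
- frother_center (a point): Bystander: light-green milk frother with two handles, 66 mm wide, 123 mm high; point on its axis 40 mm up.
- jug_center (a point): Bystander: smoked open jug with one handle, 84 mm wide, 95 mm high; point on its axis 47 mm up.
- dripper_center (a point): Bystander: brass dripper insert, 76 mm wide foot, 60 mm high; point on its axis half-way up.

How it is judged:
By the outcome, as a careful person would: the job done as asked, in the order asked, and still so for the second after the job is handed in, while the arm keeps its last pose, push and grip.
It also fails if it takes over 67 s, if anything falls off the work surface, if the arm or the gripper's body presses on something with over 40 N, if the wrist force passes 120 N, or if a joint passes its speed limit or range.

## Working session

There is one attempt and no reset: what is moved stays moved. The work goes in short steps, Python scripts to look and compute and a shell command to move; the robot and the scene stay as the last step left them, time stands still between calls to the robot, and variables do not carry over. Pictures are saved under pics/ and viewed, at most 10 in all, crops included, and the job is handed in when it is done.

```bash
mkdir -p pics; ls; python3 - <<'E'
from workcell import env
import cv2,numpy as np
np.set_printoptions(precision=4,suppress=True)
s=env.get_state();print(s)
for c in("side","top"):
    im=env.read_camera(c);cv2.imwrite(f"pics/{c}0.png",im);print(env.get_calibration(c))
    for n in("clamp","hood_handle","trigger_bar","fixed_grip","pot","anvil","pad_face","hood"):
        print(c,n,[(np.round(d["box"],1).tolist(),round(d["confidence"],2)) for d in env.find_in(c,n)[:2]])
print(env.get_calibration("wrist"))
E
```

```text
pics
{'clock': 0.0, 'joint_positions': array([ 91.771 ,   2.34  ,   4.8021,  -0.026 , -92.5611, -19.1183]), 'qvel': array([ 0.1027, -0.049 ,  0.0855,  0.0152,  0.0037, -0.0767]), 'effort': array([ -0.0002, -36.8214,  34.7419,   6.9326,  -0.0054,  -0.    ]), 'tool_pos': array([0.1787, 0.5724, 0.2473]), 'tool_rot': array([[ 0.9545, -0.2981, -0.0004],
       [-0.2981, -0.9545, -0.0017],
       [ 0.0001,  0.0018, -1.    ]]), 'wrist_force': array([-0.3115, -0.1914, -0.1631]), 'torque': array([-0.0247,  0.0088, -0.0165]), 'grip_force': 0.0, 'width': 0.08574868113818666}
{'intrinsics': array([[416.676 ,   0.    , 275.4546],
       [  0.    , 416.676 , 205.593 ],
       [  0.    ,   0.    ,   1.    ]]), 'position': array([ 0.4295, -0.7839,  0.6281]), 'attitude': array([[ 0.9995,  0.0089,  0.0313],
       [-0.0208, -0.5644,  0.8252],
       [ 0.025 , -0.8255, -0.5639]])}
side clamp [([306.4, 251.8, 82.7, 127.0], 0.79)]
side hood_handle [([305.8, 248.0, 80.5, 59.3], 0.9)]
side trigger_bar [([298.2, 187.4, 48.9, 78.1], 0.6), ([303.9, 250.9, 80.8, 132.0], 0.42)]
side fixed_grip [([308.7, 250.7, 
[... 646 characters left out ...]
92)]
top trigger_bar [([237.4, 195.0, 17.8, 24.4], 0.56), ([293.1, 193.8, 135.2, 57.3], 0.45)]
top fixed_grip [([296.5, 189.0, 132.8, 52.8], 0.7)]
top pot [([255.7, 190.7, 31.7, 42.7], 0.93)]
top anvil [([238.4, 197.3, 19.0, 25.0], 0.78)]
top pad_face [([282.6, 194.4, 9.6, 18.7], 0.51), ([294.5, 188.2, 131.7, 50.5], 0.28)]
top hood [([327.6, 190.5, 37.4, 52.2], 0.71)]
{'intrinsics': array([[346.2721,   0.    , 281.9203],
       [  0.    , 346.2721, 206.5722],
       [  0.    ,   0.    ,   1.    ]]), 'T_tool_cam': array([[ 0.0013, -0.9484, -0.3172,  0.0818],
       [ 1.    ,  0.0013,  0.0003,  0.0007],
       [ 0.0001, -0.3172,  0.9484, -0.1253],
       [ 0.    ,  0.    ,  0.    ,  1.    ]])}
```

```bash
python3 - <<'E'
import cv2,numpy as np
a=cv2.imread("pics/top0.png")[140:260,200:380]; b=cv2.imread("pics/side0.png")[130:330,220:400]
cv2.imwrite("pics/t1.png",cv2.resize(a,None,fx=4.4,fy=4.4,interpolation=2))
cv2.imwrite("pics/s1.png",cv2.resize(b,None,fx=3,fy=3,interpolation=2))
E
```

```text
(no output)
```

View pics/t1.png

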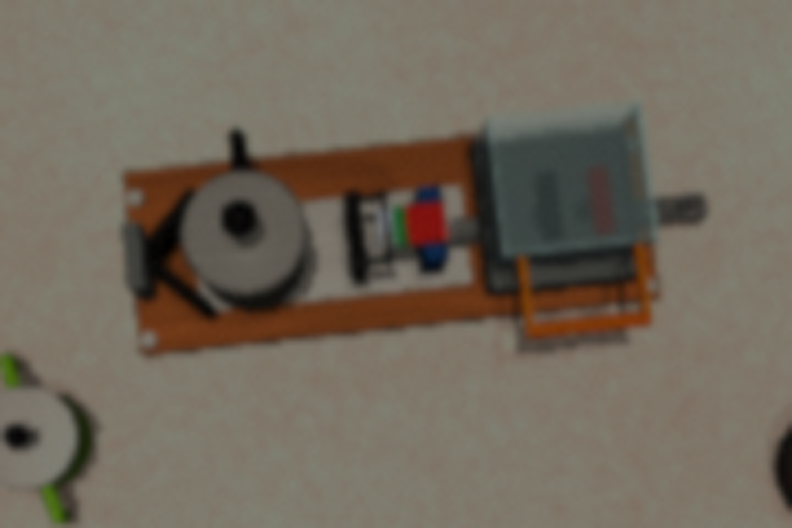

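View pics/s1.png

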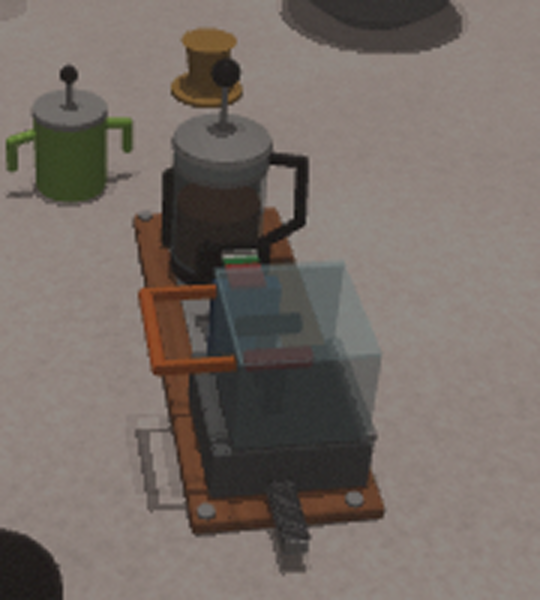

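View pics/top0.png

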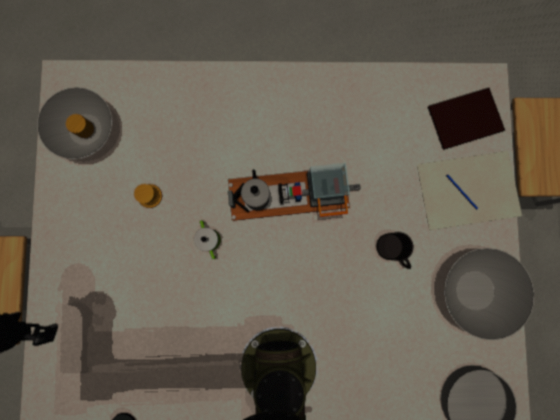

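```bash
cat >h.py <<'E'
from workcell import env
import cv2,numpy as np
from scipy.optimize import least_squares
np.set_printoptions(precision=4,suppress=True)
def proj(P,K,pos,att):
    c=(np.atleast_2d(P)-pos)@att; return (c[:,:2]/c[:,2:])@np.diag([K[0,0],K[1,1]])+K[:2,2]
def cam(n):
    c=env.get_calibration(n)
    if n!="wrist": return c["intrinsics"],c["position"],c["attitude"]
    s=env.get_state();T=c["T_tool_cam"];R=np.array(s["tool_rot"])
    return c["intrinsics"],s["tool_pos"]+R@T[:3,3],R@T[:3,:3]
def c2w(P,p):
    c,s=np.cos(p[2]),np.sin(p[2]);return np.asarray(P)/1000@np.array([[c,-s,0],[s,c,0],[0,0,1]]).T+[p[0],p[1],0]
E
cat >fit.py <<'E'
from h import *
T=lambda u,v:(200+(u+.5)/4.4-.5,140+(v+.5)/4.4-.5)
S=lambda u,v:(220+(u+.5)/3-.5,130+(v+.5)/3-.5)
# camera, clamp point (y None+ offset => board ends), pixel
obs=[("top",(65,'f',12),T(125,172)),("top",(-65,'f',12),T(143,354)),("top",(-65,'n',12),T(660,297)),
("top",(-80,0,118),T(588,325)),("top",(0,-20,111),T(600,200)),("top",(0,14,112),T(548,206)),
("side",(-65,'n',12),S(193,530)),("side",(65,'n',12),S(382,513)),("side",(-65,'f',12),S(135,215)),
("side",(-80,0,118),S(151,330)),("side",(0,-20,111),S(279,357)),("side",(0,14,112),S(269,323))]
C={n:cam(n) for n in("top","side")}
def res(p):
    r=[]
    for n,P,px in obs:
        y=P[1]; y={'n':p[3],'f':p[3]+365}.get(y,y)
        r.append(proj(c2w((P[0],y,P[2]),p),*C[n])[0]-px)
    return np.ravel(r)
f=least_squares(res,[.45,-.1,.05,-70],x_scale=[.01,.01,.1,10],loss="soft_l1")
print(f.x,np.degrees(f.x[2]));print(res(f.x).reshape(-1,2).round(1))
for P in((-80,0,118),(0,-20,104.5),(0,14,105),(58,0,56)):print(P,c2w(P,f.x))
E
python3 fit.py
```

```text
[  0.5263  -0.1458   0.094  -72.9837] 5.385090714722355
[[ 1.  -0.1]
 [ 0.4  0.5]
 [ 1.5  2.2]
 [ 0.2 -0.2]
 [ 1.  -0.2]
 [ 0.9 -0.5]
 [-2.4 -1.4]
 [-0.3 -0.3]
 [-0.4 -0.3]
 [ 1.  -0.4]
 [ 0.5 -2.2]
 [ 0.7 -2.2]]
(-80, 0, 118) [ 0.4467 -0.1533  0.118 ]
(0, -20, 104.5) [ 0.5282 -0.1657  0.1045]
(0, 14, 105) [ 0.525  -0.1319  0.105 ]
(58, 0, 56) [ 0.5841 -0.1404  0.056 ]
```

```bash
python3 -m inch '0 0 0 0.93;0 0 0 0.93;0 0 0 0.93;0 0 0 0.93;0 0 0 0.93;0 0 0 0.93;0 0 0 0.93;0 0 0 0.93;0 0 0 0.93;0 0 0 0.93;0 0 0 0.93;0 0 0 0.93' 0.4
python3 -m inch '2 -1.5 0 0;3.5 -3 0 0;3.5 -3 0 0;3.5 -3 0 0;3.5 -3 0 0;3.5 -3 0 0;3.5 -2 0 0;4.5 -.3 0 0;4.5 -.3 0 0;4.5 -.3 0 0;4.5 -.3 0 0;4.5 -.3 0 0;4.5 -.3 0 0;4.5 -.3 0 0;4.5 -.3 0 0;4.5 -.3 0 0;4.5 -.3 0 0;4 0 0 0;2 0 0 0;0 0 0 0'
python3 - <<'E'
from h import *
K,p,A=cam("wrist");cv2.imwrite("pics/w1.png",env.read_camera("wrist"));s=env.get_state();print(K,p,A,s["tool_pos"],s["tool_rot"],s["joint_positions"],s["width"])
P=[.526,-.146,.094]
for q in((-80,0,118),(0,-20,111),(0,14,112)):print(proj(c2w(q,P),K,p,A))
E
```

```text
clock: 2.1
tool_pos: [0.1789, 0.5727, 0.2483]
tool_rot: [[0.095, -0.995, 0.0], [-0.995, -0.095, -0.0], [0.0, 0.0, -1.0]]
wrist_force: [1.0, -0.4, 0.9]
width: 0.0345
grip_force: 0.0
clock: 4.1
tool_pos: [0.466, -0.1446, 0.2481]
tool_rot: [[0.095, -0.995, -0.001], [-0.995, -0.095, -0.0], [0.0, 0.001, -1.0]]
wrist_force: [-0.1, -0.3, -0.3]
width: 0.0343
grip_force: 0.0
[[346.2721   0.     281.9203]
 [  0.     346.2721 206.5722]
 [  0.       0.       1.    ]] [ 0.4738 -0.2265  0.3735] [[-0.9953 -0.0915 -0.0311]
 [-0.0967  0.944   0.3155]
 [ 0.0005  0.3171 -0.9484]] [ 0.466  -0.1433  0.2481] [[ 0.0965 -0.9953 -0.0005]
 [-0.9953 -0.0965 -0.0001]
 [ 0.      0.0005 -1.    ]] [  6.6715 -15.0337 -11.1002   0.002  -93.9615  -1.1357] 0.034433851880628655
[[308.1228 194.14  ]]
[[204.17   166.3416]]
[[206.8182 208.5998]]
```

View pics/w1.png

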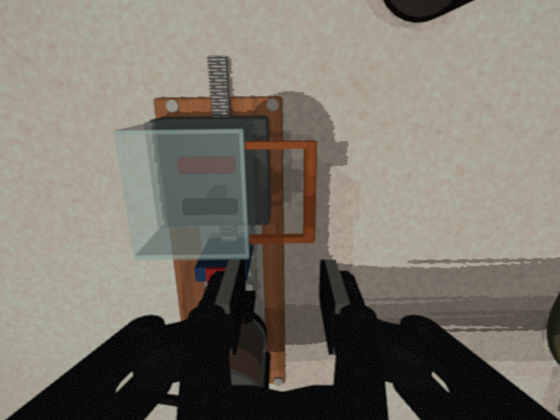

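```bash
python3 -m inch '.4 1.05 0 0;.4 1.05 0 0;0 0 1.5 0;0 0 2.5 0;0 0 2.5 0;0 0 2.5 0;0 0 2 0;0 0 1.3 0;0 0 1 0;0 0 0 0;0 0 0 0'
python3 -m inch '0 0 0 0;0 0 0 0;0 0 0 0;0 0 0 0;0 0 0 0;0 0 0 0' 0
```

```text
clock: 5.25
tool_pos: [0.4464, -0.1524, 0.116]
tool_rot: [[0.099, -0.995, 0.001], [-0.995, -0.099, -0.0], [0.001, -0.001, -1.0]]
wrist_force: [0.5, -0.4, -0.0]
width: 0.0343
grip_force: 0.0
clock: 5.85
tool_pos: [0.4456, -0.1526, 0.1164]
tool_rot: [[0.099, -0.995, -0.001], [-0.995, -0.099, -0.0], [0.0, 0.001, -1.0]]
wrist_force: [-5.5, 1.0, 4.6]
width: 0.008
grip_force: 58.5
```

```bash
python3 - <<'E'
import numpy as np
a=np.radians(155.8)-np.r_[0,.02,.05+np.arange(0,31)*.05]
x,z=15.1*np.cos(a),15.1*np.sin(a)
print(';'.join(f'0 {-p:.2f} {-q:.2f} 0' for p,q in zip(np.diff(x),np.diff(z))))
E
```

```text
0 -0.13 -0.27 0;0 -0.20 -0.41 0;0 -0.36 -0.66 0;0 -0.39 -0.64 0;0 -0.42 -0.62 0;0 -0.46 -0.60 0;0 -0.48 -0.58 0;0 -0.51 -0.55 0;0 -0.54 -0.53 0;0 -0.57 -0.50 0;0 -0.59 -0.47 0;0 -0.61 -0.44 0;0 -0.63 -0.41 0;0 -0.65 -0.38 0;0 -0.67 -0.34 0;0 -0.69 -0.31 0;0 -0.70 -0.28 0;0 -0.72 -0.24 0;0 -0.73 -0.20 0;0 -0.74 -0.17 0;0 -0.74 -0.13 0;0 -0.75 -0.09 0;0 -0.75 -0.06 0;0 -0.75 -0.02 0;0 -0.75 0.02 0;0 -0.75 0.06 0;0 -0.75 0.10 0;0 -0.74 0.13 0;0 -0.74 0.17 0;0 -0.73 0.21 0;0 -0.72 0.24 0;0 -0.70 0.28 0
```

```bash
python3 -m inch '0 -0.13 -0.27 0;0 -0.20 -0.41 0;0 -0.36 -0.66 0;0 -0.39 -0.64 0;0 -0.42 -0.62 0;0 -0.46 -0.60 0'
python3 -m inch '0 -0.48 -0.58 0;0 -0.51 -0.55 0;0 -0.54 -0.53 0;0 -0.57 -0.50 0;0 -0.59 -0.47 0;0 -0.61 -0.44 0'
```

```text
clock: 6.45
tool_pos: [0.4636, -0.1506, 0.1474]
tool_rot: [[0.099, -0.995, -0.006], [-0.995, -0.099, -0.0], [-0.0, 0.006, -1.0]]
wrist_force: [-10.1, 1.5, 2.7]
width: 0.0078
grip_force: 58.4
clock: 7.05
tool_pos: [0.497, -0.1472, 0.1807]
tool_rot: [[0.099, -0.995, -0.003], [-0.995, -0.099, -0.0], [0.0, 0.003, -1.0]]
wrist_force: [-13.3, 6.3, 12.6]
width: 0.008
grip_force: 58.6
```

```bash
python3 -m inch '0 -0.63 -0.41 0;0 -0.65 -0.38 0;0 -0.67 -0.34 0;0 -0.69 -0.31 0;0 -0.70 -0.28 0;0 -0.72 -0.24 0'
python3 -m inch '0 -0.73 -0.20 0;0 -0.74 -0.17 0;0 -0.74 -0.13 0;0 -0.75 -0.09 0;0 -0.75 -0.06 0;0 -0.75 -0.02 0'
python3 -m inch '0 -0.75 0.02 0;0 -0.75 0.06 0;0 -0.75 0.10 0;0 -0.74 0.13 0;0 0 0 0'
```

```text
clock: 7.65
tool_pos: [0.5391, -0.1427, 0.2004]
tool_rot: [[0.1, -0.995, 0.002], [-0.995, -0.1, 0.0], [-0.0, -0.002, -1.0]]
wrist_force: [-4.8, 5.7, 10.8]
width: 0.0075
grip_force: 61.5
clock: 8.25
tool_pos: [0.5838, -0.1379, 0.2056]
tool_rot: [[0.1, -0.995, 0.001], [-0.995, -0.1, 0.001], [-0.001, -0.001, -1.0]]
wrist_force: [-1.8, 4.5, 4.1]
width: 0.0077
grip_force: 62.8
clock: 8.75
tool_pos: [0.6142, -0.1347, 0.2015]
tool_rot: [[0.1, -0.995, 0.001], [-0.995, -0.1, 0.001], [-0.001, -0.001, -1.0]]
wrist_force: [-2.2, 5.6, 4.3]
width: 0.008
grip_force: 63.6
```

```bash
python3 -m inch '0 0 0 0;0 0 0 0;0 0 0 0;0 0 -.8 0;0 0 -2 0;0 0 -2.5 0;0 0 -2.5 0;0 0 -1 0;0 0 0 0' 0.4
python3 -m inch '0 1.5 0 0;0 2.5 0 0;0 2.5 0 0;0 2.5 0 0;0 2 0 0;0 1 0 0;0 0 0 0;0 0 0 0;0 0 0 0;0 0 0 0' .8
python3 - <<'E'
from h import *
im=env.read_camera("side")
K,p,A=cam("wrist");w=env.read_camera("wrist");s=env.get_state();print(p,A,s["tool_pos"],s["joint_positions"])
cv2.imwrite("pics/c2.png",np.vstack([cv2.resize(im[130:320,200:420],None,fx=2,fy=2),]))
cv2.imwrite("pics/w2.png",w)
P=[.5257,-.1462,.096]
for q in((0,-20,111),(0,14,112)):print(proj(c2w(q,P),K,p,A))
E
```

```text
clock: 9.65
tool_pos: [0.6134, -0.136, 0.2913]
tool_rot: [[0.099, -0.995, 0.003], [-0.995, -0.099, -0.0], [0.001, -0.003, -1.0]]
wrist_force: [0.4, 0.5, 0.3]
width: 0.0342
grip_force: 0.0
clock: 10.65
tool_pos: [0.4941, -0.1475, 0.2886]
tool_rot: [[0.099, -0.995, -0.001], [-0.995, -0.099, -0.0], [-0.0, 0.001, -1.0]]
wrist_force: [-0.9, 0.8, 0.3]
width: 0.0684
grip_force: 0.0
[ 0.5022 -0.2295  0.414 ] [[-0.9949 -0.0951 -0.0326]
 [-0.1006  0.9435  0.3157]
 [ 0.0007  0.3174 -0.9483]] [ 0.4939 -0.1476  0.2888] [  5.7736 -10.0703  -2.679    0.0009 -97.4437  -0.0784]
[[245.9139 162.7631]]
[[246.8586 199.7628]]
```

View pics/c2.png

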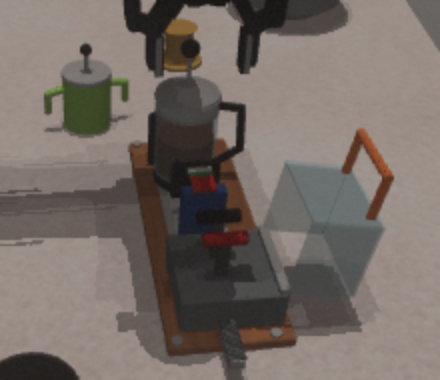

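View pics/w2.png

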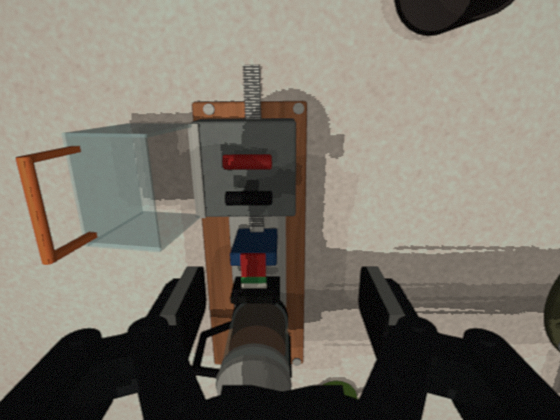

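```bash
python3 - <<'E'
from h import *
w=cv2.imread("pics/w2.png")
K=cam("wrist")[0];p=np.array([.5022,-.2295,.414]);A=cam("wrist")[2]
P=[.5253,-.1476,.096]
for q in((143.5,0,180),(0,-20,111),(0,14,112),(0,141,83)):print(q,proj(c2w(q,P),K,p,A))
for r in range(222,306,2): print(r,w[r,244:270:4].tolist())
E
```

```text
(143.5, 0, 180) [[ 36.5256 206.8299]]
(0, -20, 111) [[246.5228 161.2451]]
(0, 14, 112) [[247.4508 198.3423]]
(0, 141, 83) [[252.9876 300.1606]]
222 [[122, 131, 135], [117, 126, 128], [89, 97, 99], [65, 68, 70], [71, 76, 79], [78, 82, 84], [88, 94, 97]]
224 [[84, 92, 93], [102, 111, 113], [49, 52, 53], [60, 64, 65], [65, 68, 69], [69, 74, 75], [85, 93, 94]]
226 [[71, 77, 80], [71, 77, 78], [53, 55, 56], [56, 59, 59], [58, 62, 62], [67, 74, 76], [89, 98, 100]]
228 [[49, 46, 42], [50, 47, 43], [83, 87, 89], [92, 98, 101], [89, 97, 99], [57, 55, 52], [54, 53, 51]]
230 [[34, 20, 5], [35, 19, 5], [76, 83, 83], [87, 96, 98], [89, 95, 97], [40, 32, 27], [37, 25, 13]]
232 [[35, 20, 12], [38, 24, 14], [45, 37, 34], [48, 40, 33], [46, 39, 34], [39, 25, 18], [38, 27, 12]]
234 [[41, 26, 21], [39, 24, 15], [36, 18, 4], [37, 24, 14], [38, 22, 15], [40, 27, 14], [38, 22, 11]]
236 [[36, 21, 14], [33, 21, 0], [41, 27, 19], [39, 26, 18], [40, 28, 18], [37, 22, 10], [36, 20, 5]]
238 [[36, 23, 11], [38, 25, 12], [34, 22, 12], [38, 25, 15], [38, 23, 9], [39, 25, 14], [42, 27, 19]]
240 [[39, 29, 16], [40, 
[... 2612 characters left out ...]
 2, 5], [6, 4, 9], [13, 13, 14]]
292 [[16, 17, 20], [3, 9, 8], [11, 3, 8], [12, 10, 15], [1, 4, 6], [11, 11, 9], [4, 10, 2]]
294 [[6, 9, 9], [1, 8, 3], [0, 0, 0], [10, 9, 9], [4, 14, 13], [0, 1, 5], [2, 0, 2]]
296 [[14, 19, 19], [7, 13, 11], [5, 14, 12], [5, 9, 12], [12, 16, 12], [12, 19, 17], [7, 10, 11]]
298 [[21, 26, 22], [7, 7, 8], [13, 13, 14], [11, 8, 8], [16, 18, 19], [19, 20, 18], [9, 3, 12]]
300 [[17, 21, 19], [9, 12, 10], [11, 13, 11], [18, 15, 15], [7, 10, 9], [7, 9, 10], [17, 20, 17]]
302 [[23, 23, 23], [5, 7, 8], [9, 7, 8], [11, 9, 12], [11, 15, 11], [16, 18, 22], [11, 13, 11]]
304 [[34, 36, 38], [19, 27, 31], [24, 30, 33], [26, 29, 33], [28, 30, 36], [22, 29, 32], [28, 32, 35]]
```

```bash
python3 -m inch '1 -.6 0 0;1.6 -.8 0 0;1.6 -.8 0 0;1.2 -.6 0 0;.4 -.3 0 0;0 0 2 0;0 0 3 0;0 0 3 0;0 0 3 0;0 0 3 0;0 0 2.5 0;0 0 1.5 0;0 0 .7 0;0 0 0 0' 0
python3 -m inch '-.5 0 0 0;-.5 0 0 0;-.4 0 0 0;0 0 0 0;0 0 0 0'
```

```text
clock: 12.15
tool_pos: [0.5301, -0.2023, 0.102]
tool_rot: [[0.099, -0.995, -0.001], [-0.995, -0.099, -0.0], [0.0, 0.001, -1.0]]
wrist_force: [-0.6, 0.4, 0.8]
width: 0.0002
grip_force: 0.0
clock: 12.65
tool_pos: [0.529, -0.1882, 0.1027]
tool_rot: [[0.1, -0.995, 0.001], [-0.995, -0.1, -0.0], [0.0, -0.001, -1.0]]
wrist_force: [-0.2, -0.4, 0.4]
width: 0.0001
grip_force: 0.0
```

```bash
python3 -m inch '-.1 0 0 0;-.1 0 0 0;-.1 0 0 0;-.1 0 0 0;-.1 0 0 0;-.1 0 0 0;0 0 0 0'
python3 -m inch '-.1 0 0 0;-.1 0 0 0;-.1 0 0 0;-.1 0 0 0;-.1 0 0 0;-.1 0 0 0;0 0 0 0'
python3 -m inch '-.1 0 0 0;-.1 0 0 0;-.1 0 0 0;-.1 0 0 0;0 0 0 0'
```

```text
clock: 13.35
tool_pos: [0.5282, -0.1829, 0.1023]
tool_rot: [[0.099, -0.995, 0.0], [-0.995, -0.099, -0.001], [0.001, 0.0, -1.0]]
wrist_force: [1.0, -4.2, -1.6]
width: -0.0003
grip_force: 1.9
clock: 14.05
tool_pos: [0.5277, -0.1786, 0.103]
tool_rot: [[0.098, -0.995, 0.001], [-0.995, -0.098, -0.004], [0.004, -0.0, -1.0]]
wrist_force: [1.9, -10.8, -1.1]
width: 0.0
grip_force: 5.5
clock: 14.55
tool_pos: [0.5274, -0.1749, 0.1035]
tool_rot: [[0.098, -0.995, 0.001], [-0.995, -0.098, -0.004], [0.004, -0.001, -1.0]]
wrist_force: [1.7, -11.2, 0.1]
width: -0.0004
grip_force: 5.9
```

```bash
python3 -m inch '-.1 0 0 0;-.1 0 0 0;-.1 0 0 0;-.1 0 0 0;0 0 0 0'
python3 -m inch '-.1 0 0 0;-.1 0 0 0;0 0 0 0'
python3 - <<'E'
from h import *
t=env.read_camera("top")[140:260,200:380];w=env.read_camera("wrist")
t=cv2.resize(t,(560,373),interpolation=2)
cv2.imwrite("pics/a.png",np.vstack([t,w])[:,:][:793] if 0 else cv2.resize(np.hstack([cv2.resize(t,(630,420)),w]),(800,282)))
E
```

```text
clock: 15.05
tool_pos: [0.527, -0.1712, 0.1037]
tool_rot: [[0.098, -0.995, 0.001], [-0.995, -0.098, -0.005], [0.005, -0.001, -1.0]]
wrist_force: [0.1, -12.1, 2.3]
width: 0.0001
grip_force: 6.2
clock: 15.35
tool_pos: [0.5268, -0.1693, 0.1038]
tool_rot: [[0.098, -0.995, 0.001], [-0.995, -0.098, -0.005], [0.005, -0.001, -1.0]]
wrist_force: [-0.2, -12.5, 1.7]
width: -0.0003
grip_force: 6.4
```

View pics/a.png

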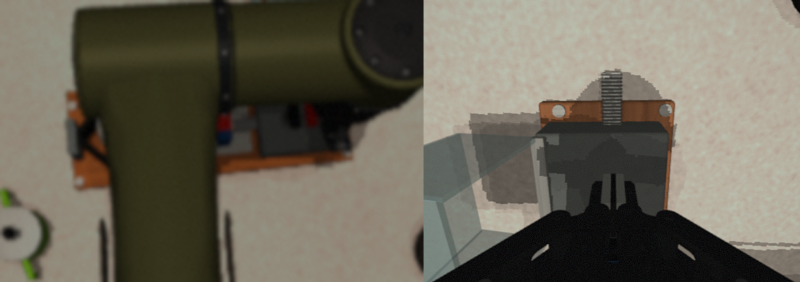

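```bash
python3 -m inch '.3 0 0 0;.4 0 0 0;.5 0 0 0;.5 0 0 0;.2 0 0 0;0 0 0 0;0 0 0 0;0 0 0 0'
python3 -m inch '-.2 0 0 0;-.1 0 0 0;-.1 0 0 0;-.1 0 0 0;-.1 0 0 0;-.1 0 0 0;-.1 0 0 0;-.1 0 0 0;-.1 0 0 0;-.1 0 0 0;-.1 0 0 0;-.1 0 0 0;-.1 0 0 0;-.1 0 0 0;-.1 0 0 0;-.1 0 0 0;-.1 0 0 0;-.1 0 0 0;-.1 0 0 0;0 0 0 0'
python3 -m inch '.3 0 0 0;.4 0 0 0;.5 0 0 0;.5 0 0 0;.3 0 0 0;.3 0 0 0;0 0 0 0'
python3 -m inch '0 0 -2 0;0 0 -3 0;-1 2 -3 0;-1.5 1.5 -3 0;-1.5 0 -3 0;-1.8 0 -2 0;0 0 -2 0;0 0 -.7 0;0 0 0 0;0 0 0 0;0 0 0 0;0 0 0 0' 0.8
python3 - <<'E'
from h import *
K,p,A=cam("wrist");w=env.read_camera("wrist");s=env.get_state();print(p,s["tool_pos"])
cv2.imwrite("pics/w3.png",w)
P=[.5253,-.1476,.096]
for j in(0,10,20,30,40):print(proj(c2w((0,141+j,83),P),K,p,A))
cv2.imwrite("pics/w3c.png",cv2.resize(w[180:380,180:400],None,fx=3,fy=3,interpolation=2)[:600])
E
```

```text
clock: 16.25
tool_pos: [0.5285, -0.1852, 0.1022]
tool_rot: [[0.099, -0.995, -0.0], [-0.995, -0.099, 0.0], [-0.0, 0.0, -1.0]]
wrist_force: [0.3, -0.6, -0.2]
width: 0.0001
grip_force: 0.0
clock: 18.25
tool_pos: [0.5267, -0.1683, 0.1038]
tool_rot: [[0.098, -0.995, 0.001], [-0.995, -0.098, -0.005], [0.005, -0.001, -1.0]]
wrist_force: [1.4, -13.1, 0.6]
width: -0.0001
grip_force: 6.5
clock: 18.95
tool_pos: [0.5287, -0.1884, 0.102]
tool_rot: [[0.099, -0.995, -0.0], [-0.995, -0.099, 0.0], [-0.0, 0.0, -1.0]]
wrist_force: [-0.0, 0.1, -0.6]
width: -0.0001
grip_force: 0.0
clock: 20.15
tool_pos: [0.488, -0.1343, 0.2881]
tool_rot: [[0.099, -0.995, -0.002], [-0.995, -0.099, -0.0], [-0.0, 0.002, -1.0]]
wrist_force: [-0.3, 0.7, -0.3]
width: 0.068
grip_force: 0.0
[ 0.4962 -0.2162  0.4135] [ 0.488  -0.1343  0.2883]
[[248.2273 289.5563]]
[[248.4684 297.4617]]
[[248.7056 305.2369]]
[[248.9388 312.8848]]
[[249.1683 320.4088]]
```

View pics/w3c.png

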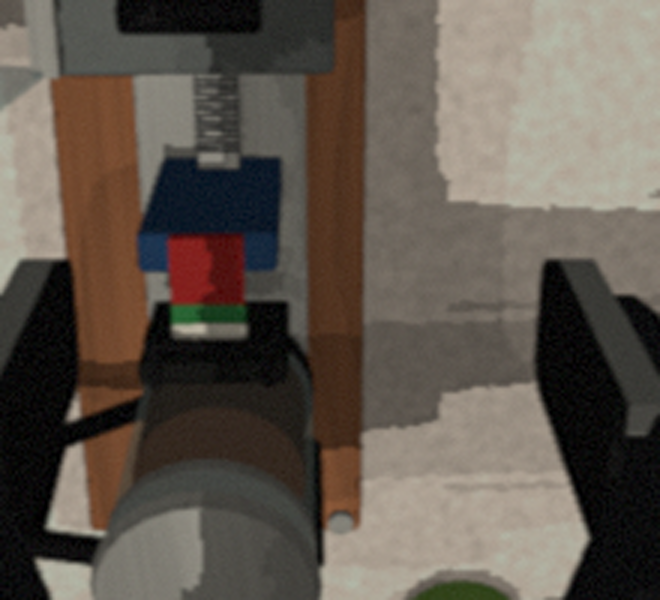

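```bash
cat >>h.py <<'E'
def rowy(r,u,K,p,A,z,P=(.5253,-.1476,.096)):
    d=A@np.array([(u-K[0,2])/K[0,0],(r-K[1,2])/K[1,1],1]);X=p+d*(z/1000-p[2])/d[2]
    c,s=np.cos(P[2]),np.sin(P[2]);e=X[:2]-P[:2];return 1000*(-s*e[0]+c*e[1])
E
python3 - <<'E'
from h import *
K,p3,A=cam("wrist");p2=np.array([.5022,-.2295,.414])
for z in(85,95,105):
  print(z,[round(rowy(r,254,K,p2,A,z),1) for r in(253,276.5,283,288)],[round(rowy(r,249,K,p3,A,z),1) for r in(258.3,281.3,287.7,292.3)])
w=cv2.imread("pics/w3.png")
for r in range(250,312): print(r,w[r,242:258].mean(0).round().astype(int),end=' ')
E
```

```text
85 [np.float64(82.3), np.float64(110.2), np.float64(118.1), np.float64(124.3)] [np.float64(102.1), np.float64(129.7), np.float64(137.6), np.float64(143.3)]
95 [np.float64(77.4), np.float64(104.4), np.float64(112.1), np.float64(118.1)] [np.float64(97.0), np.float64(123.7), np.float64(131.4), np.float64(137.0)]
105 [np.float64(72.5), np.float64(98.7), np.float64(106.1), np.float64(111.9)] [np.float64(91.9), np.float64(117.8), np.float64(125.2), np.float64(130.6)]
250 [37 23 12] 251 [36 23 11] 252 [37 24 12] 253 [37 22 12] 254 [37 24 12] 255 [38 24 12] 256 [36 22 11] 257 [32 21 31] 258 [16 13 59] 259 [15 17 83] 260 [21 23 99] 261 [ 21  23 102] 262 [ 20  23 101] 263 [ 23  25 103] 264 [ 22  24 106] 265 [ 23  25 107] 266 [ 24  27 108] 267 [ 22  25 107] 268 [ 24  26 108] 269 [ 24  26 107] 270 [ 21  24 104] 271 [ 22  24 104] 272 [ 22  24 104] 273 [ 23  25 104] 274 [ 23  25 105] 275 [ 23  26 109] 276 [ 23  25 110] 277 [ 22  24 105] 278 [ 21  23 100] 279 [19 20 98] 280 [20 25 91] 281 [26 48 67] 282 [36 70 39] 283 [36 70 27] 284 [34 69 27] 285 [34 70 27] 286 [32 68 24] 287 [60 84 64] 288 [109 123 125] 289 [122 136 141] 290 [117 130 136] 291 [ 97 108 112] 292 [70 78 81] 293 [33 37 39] 294 [8 8 9] 295 [12 10 11] 296 [12 12 12] 297 [ 9 10 10] 298 [7 8 8] 299 [8 8 9] 300 [10 11 10] 301 [16 17 16] 302 [16 18 18] 303 [16 18 18] 304 [16 18 18] 305 [15 17 17] 306 [15 18 17] 307 [15 19 20] 308 [24 28 32] 309 [26 30 35] 310 [26 30 35] 311 [25 30 33]
```

```bash
cat >m.py <<'E'
from h import *
import sys
K,p,A=cam("wrist");w=env.read_camera("wrist");s=env.get_state();print(s["tool_pos"],s["clock"])
cv2.imwrite(f"pics/{sys.argv[1]}.png",w);u=int(proj(c2w((0,130,92),(.5253,-.1476,.096)),K,p,A)[0,0])
print(u,*[(r,w[r,u-6:u+7].mean(0).round().astype(int).tolist()) for r in range(int(sys.argv[2]),int(sys.argv[3]))])
E
python3 -m inch '1.5 -1 0 0;2.5 -1.5 0 0;1.8 -1 2 0;0 0 3 0;0 0 3 0;0 0 3 0;0 0 3 0;0 0 2.5 0;0 0 1.5 0;0 0 .7 0;0 0 0 0;0 0 0 0' 0
python3 -m inch '-.3 0 0 0;-.2 0 0 0;-.1 0 0 0;-.1 0 0 0;-.1 0 0 0;-.1 0 0 0;-.1 0 0 0;-.1 0 0 0;-.1 0 0 0;-.1 0 0 0;-.1 0 0 0;-.1 0 0 0;-.1 0 0 0;-.1 0 0 0;-.1 0 0 0;-.1 0 0 0;-.1 0 0 0;-.1 0 0 0;-.1 0 0 0;0 0 0 0'
python3 -m inch '-.1 0 0 0;-.1 0 0 0;0 0 0 0;.3 0 0 0;.4 0 0 0;.5 0 0 0;.5 0 0 0;.4 0 0 0;.3 0 0 0;0 0 0 0'
python3 -m inch '0 0 -2 0;0 0 -3 0;-1 2 -3 0;-1.5 1.5 -3 0;-1.5 0 -3 0;-1.8 0 -2 0;0 0 -2 0;0 0 -.7 0;0 0 0 0;0 0 0 0;0 0 0 0;0 0 0 0' 0.8
python3 m.py w4 260 318
```

```text
clock: 21.4
tool_pos: [0.5295, -0.1886, 0.1037]
tool_rot: [[0.099, -0.995, 0.002], [-0.995, -0.099, -0.001], [0.001, -0.002, -1.0]]
wrist_force: [0.1, -1.2, -0.4]
width: 0.0001
grip_force: 0.0
clock: 23.4
tool_pos: [0.5273, -0.1694, 0.1048]
tool_rot: [[0.098, -0.995, 0.003], [-0.995, -0.098, -0.006], [0.006, -0.002, -1.0]]
wrist_force: [0.7, -12.9, 5.3]
width: 0.0001
grip_force: 6.5
clock: 24.4
tool_pos: [0.5286, -0.1885, 0.1018]
tool_rot: [[0.099, -0.995, -0.001], [-0.995, -0.099, 0.0], [-0.0, 0.001, -1.0]]
wrist_force: [-0.2, -0.1, 0.3]
width: -0.0001
grip_force: 0.0
clock: 25.6
tool_pos: [0.488, -0.1343, 0.2881]
tool_rot: [[0.099, -0.995, -0.002], [-0.995, -0.099, -0.0], [-0.0, 0.002, -1.0]]
wrist_force: [0.2, 0.0, 0.2]
width: 0.0684
grip_force: 0.0
[ 0.488  -0.1343  0.2884] 25.65
247 (260, [36, 22, 10]) (261, [36, 23, 12]) (262, [35, 22, 10]) (263, [37, 23, 12]) (264, [38, 24, 9]) (265, [39, 25, 28]) (266, [22, 17, 57]) (267, [14, 16, 82]) (268, [23, 26, 112]) (269, [25, 28, 118]) (270, [24, 27, 114]) (271, [25, 27, 113]) (272, [24, 26, 113]) (273, [25, 27, 113]) (274, [25, 27, 1
[... 181 characters left out ...]
1, 23, 99]) (284, [21, 22, 97]) (285, [20, 22, 100]) (286, [20, 23, 101]) (287, [20, 21, 105]) (288, [23, 32, 104]) (289, [32, 60, 70]) (290, [41, 81, 39]) (291, [46, 88, 36]) (292, [44, 87, 36]) (293, [42, 85, 33]) (294, [44, 85, 37]) (295, [79, 107, 86]) (296, [126, 142, 146]) (297, [136, 151, 158]) (298, [127, 141, 147]) (299, [96, 106, 110]) (300, [61, 67, 70]) (301, [27, 29, 30]) (302, [12, 12, 12]) (303, [12, 12, 11]) (304, [12, 11, 11]) (305, [7, 7, 6]) (306, [8, 8, 9]) (307, [8, 10, 10]) (308, [12, 15, 13]) (309, [15, 17, 17]) (310, [17, 18, 19]) (311, [17, 19, 19]) (312, [17, 18, 20]) (313, [13, 14, 14]) (314, [14, 17, 16]) (315, [22, 26, 31]) (316, [28, 35, 44]) (317, [30, 38, 50])
```

```bash
python3 -m inch '1.5 -1 0 0;2.5 -1.5 0 0;1.8 -1 2 0;0 0 3 0;0 0 3 0;0 0 3 0;0 0 3 0;0 0 2.5 0;0 0 1.5 0;0 0 .7 0;0 0 0 0;0 0 0 0' 0
python3 -m inch '-.3 0 0 0;-.2 0 0 0;-.1 0 0 0;-.1 0 0 0;-.1 0 0 0;-.1 0 0 0;-.1 0 0 0;-.1 0 0 0;-.1 0 0 0;-.1 0 0 0;-.1 0 0 0;-.1 0 0 0;-.1 0 0 0;-.1 0 0 0;-.1 0 0 0;-.1 0 0 0;-.1 0 0 0;-.1 0 0 0;-.1 0 0 0;0 0 0 0'
python3 -m inch '-.1 0 0 0;-.1 0 0 0;0 0 0 0;.3 0 0 0;.4 0 0 0;.5 0 0 0;.5 0 0 0;.4 0 0 0;.3 0 0 0;0 0 0 0'
python3 -m inch '0 0 -2 0;0 0 -3 0;-1 2 -3 0;-1.5 1.5 -3 0;-1.5 0 -3 0;-1.8 0 -2 0;0 0 -2 0;0 0 -.7 0;0 0 0 0;0 0 0 0;0 0 0 0;0 0 0 0' 0.8
python3 m.py w5 268 328
```

```text
clock: 26.85
tool_pos: [0.5295, -0.1886, 0.1037]
tool_rot: [[0.099, -0.995, 0.002], [-0.995, -0.099, -0.001], [0.001, -0.002, -1.0]]
wrist_force: [-0.3, 0.1, 1.2]
width: 0.0001
grip_force: 0.0
clock: 28.85
tool_pos: [0.5273, -0.1695, 0.1045]
tool_rot: [[0.098, -0.995, 0.003], [-0.995, -0.098, -0.006], [0.006, -0.002, -1.0]]
wrist_force: [1.9, -14.2, 4.7]
width: -0.0001
grip_force: 7.0
clock: 29.85
tool_pos: [0.5286, -0.1885, 0.1018]
tool_rot: [[0.099, -0.995, -0.001], [-0.995, -0.099, 0.0], [-0.0, 0.001, -1.0]]
wrist_force: [0.6, -0.0, -0.7]
width: -0.0002
grip_force: 0.0
clock: 31.05
tool_pos: [0.488, -0.1343, 0.2881]
tool_rot: [[0.099, -0.995, -0.002], [-0.995, -0.099, -0.0], [-0.0, 0.002, -1.0]]
wrist_force: [0.3, -0.2, 0.8]
width: 0.0683
grip_force: 0.0
[ 0.488  -0.1343  0.2884] 31.1
247 (268, [37, 23, 13]) (269, [35, 22, 10]) (270, [37, 24, 12]) (271, [39, 25, 13]) (272, [35, 22, 19]) (273, [23, 17, 45]) (274, [12, 14, 70]) (275, [22, 25, 106]) (276, [25, 28, 119]) (277, [25, 27, 114]) (278, [22, 25, 107]) (279, [22, 25, 103]) (280, [20, 21, 99]) (281, [23, 25, 104]) (282, [21, 
[... 223 characters left out ...]
 [23, 25, 113]) (294, [23, 24, 114]) (295, [25, 30, 109]) (296, [31, 56, 79]) (297, [42, 81, 45]) (298, [44, 85, 33]) (299, [43, 85, 35]) (300, [42, 83, 33]) (301, [47, 87, 40]) (302, [79, 109, 83]) (303, [110, 126, 126]) (304, [97, 106, 112]) (305, [71, 78, 82]) (306, [32, 36, 38]) (307, [9, 8, 9]) (308, [20, 20, 21]) (309, [55, 61, 63]) (310, [79, 88, 91]) (311, [44, 50, 52]) (312, [12, 14, 14]) (313, [13, 14, 15]) (314, [16, 17, 18]) (315, [17, 18, 19]) (316, [17, 19, 19]) (317, [16, 17, 18]) (318, [13, 15, 14]) (319, [14, 14, 17]) (320, [23, 29, 35]) (321, [29, 36, 45]) (322, [32, 40, 51]) (323, [32, 39, 51]) (324, [30, 39, 51]) (325, [31, 38, 51]) (326, [31, 38, 51]) (327, [31, 39, 51])
```

```bash
python3 -m inch '-2 0 0 0;-4 0 0 0;-4 0 0 0;-4 0 0 0;-3 0 0 0;-2 0 0 0;0 0 0 0;0 0 0 0'
python3 - <<'E'
from h import *
K,p,A=cam("wrist");w=env.read_camera("wrist");print(p)
u,v=proj(c2w((0,155,92),(.5253,-.1476,.096)),K,p,A)[0].astype(int);print(u,v)
y0,x0=max(v-50,0),u-60
cv2.imwrite("pics/w6.png",w);cv2.imwrite("pics/w6c.png",cv2.resize(w[y0:y0+100,x0:x0+120],None,fx=6,fy=6,interpolation=2));print(x0,y0)
for y in(141+40,):print(proj(c2w((0,y,83),(.5253,-.1476,.096)),K,p,A))
E
```

```text
clock: 31.9
tool_pos: [0.4693, 0.055, 0.289]
tool_rot: [[0.1, -0.995, -0.0], [-0.995, -0.1, -0.0], [0.0, 0.0, -1.0]]
wrist_force: [-0.1, -0.0, 0.4]
width: 0.0685
grip_force: 0.0
[ 0.4775 -0.0269  0.4144]
242 125
182 75
[[244.0401 152.461 ]]
```

View pics/w6c.png

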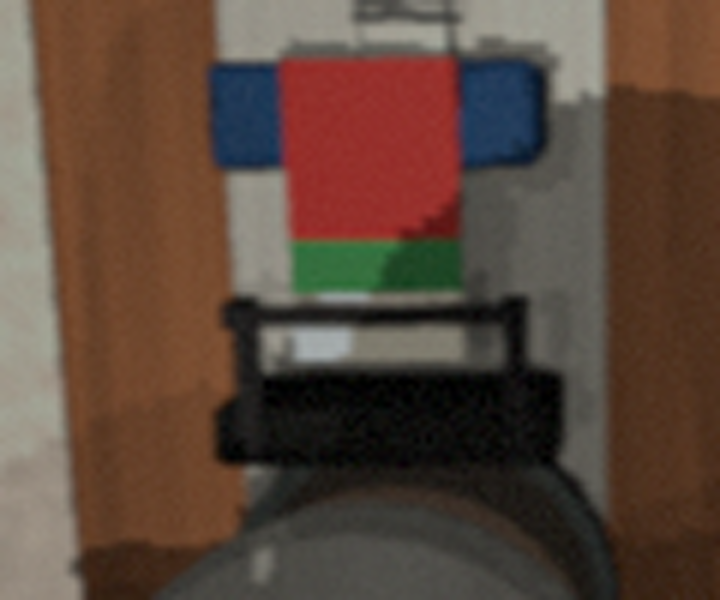

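```bash
python3 -m inch '2 -.5 0 0;4 -.5 0 0;4 -.7 0 0;4 -1 0 0;4 -1 0 0;3.8 -1 0 0;2 0 0 0;1 0 2 0;0 0 3 0;0 0 3 0;0 0 3 0;0 0 3 0;0 0 2.5 0;0 0 1.5 0;0 0 .7 0;0 0 0 0;0 0 0 0' 0
python3 -m inch '-.3 0 0 0;-.2 0 0 0;-.1 0 0 0;-.1 0 0 0;-.1 0 0 0;-.1 0 0 0;-.1 0 0 0;-.1 0 0 0;-.1 0 0 0;-.1 0 0 0;-.1 0 0 0;-.1 0 0 0;-.1 0 0 0;-.1 0 0 0;-.1 0 0 0;-.1 0 0 0;-.1 0 0 0;0 0 0 0;0 0 0 0'
python3 - <<'E'
from h import *
w=env.read_camera("side");cv2.imwrite("pics/s7.png",w)
K,p,A=cam("side");u,v=proj(c2w((0,165,92),(.5253,-.1476,.096)),K,p,A)[0].astype(int);print(u,v)
cv2.imwrite("pics/s7c.png",cv2.resize(w[v-35:v+35,u-50:u+50],None,fx=8,fy=8,interpolation=2))
for r in range(v-14,v+15):print(r,w[r,u-6:u+7:2].tolist())
E
```

```text
clock: 33.65
tool_pos: [0.5414, -0.1876, 0.1037]
tool_rot: [[0.099, -0.995, 0.002], [-0.995, -0.099, -0.001], [0.001, -0.002, -1.0]]
wrist_force: [-0.0, 2.2, 0.0]
width: 0.0001
grip_force: 0.0
clock: 35.55
tool_pos: [0.5395, -0.1704, 0.1046]
tool_rot: [[0.098, -0.995, 0.003], [-0.995, -0.098, -0.006], [0.006, -0.002, -1.0]]
wrist_force: [1.2, -14.4, 5.3]
width: 0.0002
grip_force: 7.2
296 201
187 [[69, 72, 71], [69, 72, 70], [68, 71, 69], [69, 70, 70], [67, 69, 68], [68, 69, 68], [62, 63, 64]]
188 [[64, 66, 66], [65, 66, 68], [67, 67, 68], [63, 66, 67], [64, 65, 66], [61, 63, 65], [57, 59, 61]]
189 [[61, 63, 66], [63, 65, 68], [62, 65, 67], [63, 65, 67], [62, 65, 66], [61, 62, 65], [51, 52, 57]]
190 [[49, 54, 60], [50, 55, 61], [52, 57, 63], [52, 56, 62], [46, 50, 57], [40, 45, 55], [36, 42, 54]]
191 [[42, 46, 57], [39, 45, 55], [39, 45, 55], [37, 43, 54], [38, 42, 53], [34, 40, 52], [38, 42, 54]]
192 [[37, 43, 55], [38, 46, 56], [36, 44, 54], [37, 41, 54], [37, 42, 53], [37, 42, 53], [39, 44, 54]]
193 [[38, 45, 56], [38, 45, 55], [33, 40, 51], [37, 44, 53], [37, 43, 53], [37, 42, 52]
[... 1581 characters left out ...]
21, 23, 67], [27, 30, 79], [23, 23, 75], [21, 21, 74], [17, 21, 46], [18, 20, 21]]
210 [[25, 25, 28], [21, 24, 46], [22, 21, 76], [22, 24, 77], [22, 20, 76], [24, 24, 37], [26, 25, 29]]
211 [[35, 31, 31], [27, 24, 43], [19, 24, 75], [22, 23, 76], [22, 24, 76], [26, 26, 27], [23, 24, 26]]
212 [[52, 36, 30], [48, 35, 33], [22, 25, 78], [24, 26, 78], [23, 26, 77], [22, 23, 22], [25, 26, 26]]
213 [[51, 34, 31], [52, 37, 31], [23, 24, 73], [16, 19, 71], [23, 24, 74], [30, 31, 33], [23, 22, 24]]
214 [[53, 39, 31], [53, 38, 32], [22, 24, 69], [19, 19, 65], [23, 21, 56], [34, 35, 37], [21, 21, 23]]
215 [[53, 35, 29], [48, 33, 24], [47, 33, 32], [45, 34, 35], [37, 36, 41], [35, 35, 37], [24, 25, 25]]
```

```bash
python3 - <<'E'
import cv2,numpy as np
a=cv2.imread("pics/s7.png")[190:225,270:322]; c=cv2.imread("pics/c2.png")[::2,::2][78:113,74:126]
cv2.imwrite("pics/v.png",np.hstack([cv2.resize(x,None,fx=7.6,fy=14,interpolation=2) for x in(c,a)]))
print(c.shape)
C=cv2.imread("pics/c2.png")
for r in range(160,200):print(r/2+130,C[r,196:208].mean(0).round(),end=' ')
E
```

```text
(35, 52, 3)
210.0 [30. 32. 37.] 210.5 [28. 30. 34.] 211.0 [26. 28. 31.] 211.5 [25. 26. 29.] 212.0 [24. 25. 28.] 212.5 [30. 31. 34.] 213.0 [41. 43. 47.] 213.5 [52. 55. 60.] 214.0 [64. 68. 72.] 214.5 [68. 74. 76.] 215.0 [66. 74. 72.] 215.5 [57. 70. 61.] 216.0 [44. 60. 45.] 216.5 [35. 53. 36.] 217.0 [32. 50. 34.] 217.5 [30. 43. 43.] 218.0 [27. 34. 61.] 218.5 [25. 28. 70.] 219.0 [24. 26. 71.] 219.5 [23. 25. 71.] 220.0 [23. 25. 72.] 220.5 [23. 25. 73.] 221.0 [23. 26. 73.] 221.5 [23. 26. 73.] 222.0 [23. 26. 73.] 222.5 [24. 26. 73.] 223.0 [23. 26. 74.] 223.5 [24. 26. 75.] 224.0 [24. 26. 75.] 224.5 [24. 26. 73.] 225.0 [23. 25. 69.] 225.5 [26. 26. 61.] 226.0 [31. 29. 51.] 226.5 [36. 30. 41.] 227.0 [41. 31. 33.] 227.5 [43. 31. 29.] 228.0 [44. 32. 29.] 228.5 [44. 32. 28.] 229.0 [44. 31. 27.] 229.5 [44. 31. 27.]
```

View pics/v.png

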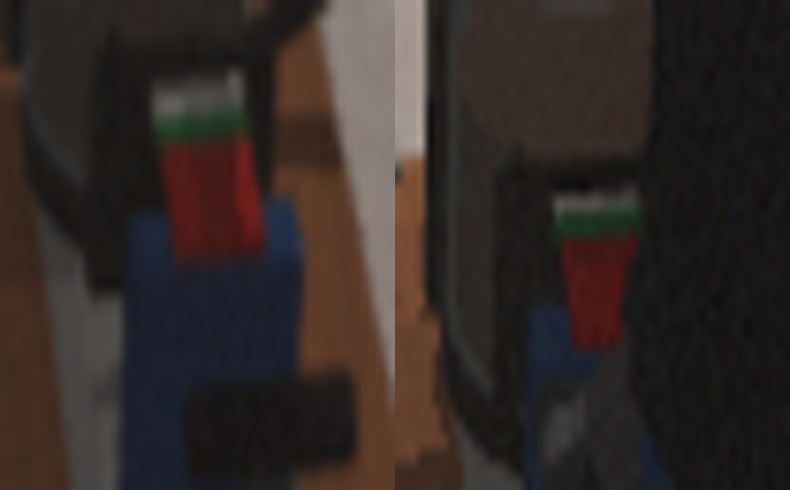

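```bash
python3 - <<'E'
from h import *
K,p,A=cam("side")
for z in(90,95,100):
  y0=[rowy(r,301,K,p,A,z) for r in(215.6,217.6)];y1=[rowy(r,297,K,p,A,z) for r in(204.6,206.7)];print(z,y0,y1,y1[1]-y0[1])
E
python3 -m inch '-.1 0 0 0;-.1 0 0 0;0 0 0 0;0 0 0 0'
python3 - <<'E'
from h import *
w=np.mean([env.read_camera("side").astype(float) for _ in range(4)],0)
for r in range(196,212):print(r,w[r,291:304].mean(0).round().astype(int))
E
```

```text
90 [np.float64(113.25251076922886), np.float64(105.78842026677378)] [np.float64(156.93130186892049), np.float64(148.47596671740857)] 42.687546450634784
95 [np.float64(106.40087846678466), np.float64(99.00613852633288)] [np.float64(149.67383998692006), np.float64(141.29706527682956)] 42.29092675049668
100 [np.float64(99.54924616434066), np.float64(92.22385678589188)] [np.float64(142.41637810491957), np.float64(134.11816383625063)] 41.89430705035875
clock: 36.0
tool_pos: [0.5393, -0.1687, 0.1046]
tool_rot: [[0.098, -0.995, 0.003], [-0.995, -0.098, -0.006], [0.006, -0.002, -1.0]]
wrist_force: [2.0, -15.3, 4.3]
width: -0.0003
grip_force: 7.6
196 [37 42 53]
197 [36 41 52]
198 [36 42 52]
199 [36 41 52]
200 [35 40 50]
201 [24 27 31]
202 [21 22 25]
203 [28 29 32]
204 [48 57 51]
205 [31 46 32]
206 [25 34 37]
207 [22 25 53]
208 [22 24 56]
209 [23 24 58]
210 [23 24 54]
211 [26 26 54]
```

```bash
python3 -m inch '-.1 0 0 0;-.1 0 0 0;0 0 0 0;0 0 0 0'
cat >v.py <<'E'
from h import *
w=np.mean([env.read_camera("side").astype(float) for _ in range(6)],0)
for r in range(200,211):print(r,w[r,292:302].mean(0).round(1))
print(env.get_state()["wrist_force"],env.get_state()["clock"])
E
python3 v.py
```

```text
clock: 36.6
tool_pos: [0.5391, -0.1668, 0.1047]
tool_rot: [[0.098, -0.995, 0.003], [-0.995, -0.098, -0.006], [0.007, -0.002, -1.0]]
wrist_force: [2.0, -14.5, 5.5]
width: 0.0003
grip_force: 8.0
200 [37.2 42.4 53.3]
201 [28.4 31.  35.3]
202 [24.  25.2 28.2]
203 [29.3 30.5 33.5]
204 [38.9 53.6 39.7]
205 [30.2 48.4 29.4]
206 [23.4 30.  48.9]
207 [21.4 23.4 57.7]
208 [22.5 24.2 65.9]
209 [22.4 23.9 64.1]
210 [23.  24.4 60.6]
[  2.279  -15.3106   5.583 ] 36.9
```

```bash
python3 -m inch '0 0 0 0;0 0 0 0;0 0 0 0;0 0 0 0'; python3 v.py | sed -n 3,8p; python3 -c "
from workcell import env
print(env.finish_job())"
```

```text
clock: 37.3
tool_pos: [0.5391, -0.1669, 0.1047]
tool_rot: [[0.098, -0.995, 0.003], [-0.995, -0.098, -0.006], [0.007, -0.002, -1.0]]
wrist_force: [2.5, -16.1, 5.1]
width: 0.0001
grip_force: 7.9
202 [24.3 25.3 28.4]
203 [29.4 30.4 33.6]
204 [39.3 53.9 40. ]
205 [30.5 48.7 29.9]
206 [23.8 30.1 49.1]
207 [21.6 23.6 57.7]
the job is handed in; nothing more can be done
None
```

The job is handed in at about 37.6 s: the hood is open on its stop, the trigger is held squeezed, and the pad reads about 8–10 mm compressed (estimated from coarse side-camera pixels and jaw travel), inside the 5–13 mm green band; no verdict came back.

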